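Present the notched test panel to the code reader

TASK

One of the three tape test panels standing in the rack has a corner notch, which marks its frosted, labelled end. Pull that panel out, tip it so that its label looks up at the code reader, stand its long edge on the ledge of the sloping reading channel and slide it, notched end first, until the notch is fully home round the corner key and the spring switch is pressed in. Finish while still holding the panel there (do not let go), and leave the two plain panels standing in the rack and the other things where they lie.

Things in the scene. Friction and masses are not known exactly. Their poses are not given: they have to be found in the camera images.
- panel: Notched aluminium test panel, 100 mm long (x), 8 thick (y), 65 high (z), 0.10 to 0.21 kg, upright in a rack slot. Origin: middle of its lower long edge; z up. The frosted end is at x = -50 mm. The +y face is the label face, the -y face is bare: seen from the label side the notch is at the top right. Pinch it by its two faces at the middle of the upper edge.
- panel_notch (a point): Middle of the notch, (-44, 0, 59) mm in the panel's frame: a 12 x 12 mm square cut out of the panel's upper corner at the frosted end (x -50 to -38, z 53 to 65 mm), right through its thickness. No other panel has one.
- panel_label (a point): Middle of the white paper label (20 x 36 mm, small bar code) on the panel's +y face, at (-35.5, +4, 30) mm in its frame; round it the face is matt (frosted) from x = -49 to -22 mm.
- rack: Grey storage rack, fixed, 122 x 138 mm, at any yaw. Origin: centre of its underside, on the table. Three slots 12 mm wide run along its x at y = -48, 0 and +48 mm, floor 8 mm above the table, teeth to 32 mm above the table. Panels stand with their x and z along the rack's x and z, upper edge 73 mm above the table.
- blank_a: Plain aluminium panel in another slot, 100 x 8 x 65 mm, no notch and no label; origin and axes as for the notched panel. To be left standing.
- blank_b: A second plain panel, the same.
- station: Code reading station, fixed: 8 mm foot plate with the sloping channel and, on a post 0.20 m high, a code reader that looks square at the slope from 100 mm. Origin on the table right under the nest's origin; +x is the horizontal direction to which the slope, and the label of a panel lying in it, looks.
- nest: The station's channel, sloping 45 degrees. Its frame is the panel's frame when fully home. Origin 45 mm above the table; +y: the slope's normal, up at 45 degrees to the reader; +z: up the slope; x: level along the channel. Ledge: plane z = 0, x -60 to +75 mm, 4 mm lip at y = 8 mm. Back plate: plane y = -4 mm, only z 0 to 28 mm, so a finger fits behind the panel above it. The +x end is open.
- key (a point): Middle of the corner key, (-46, 0, 64) mm in the nest's frame: a steel block over x -50 to -42, y -6 to +6, z 56 to 72 mm, on the cheek that closes the channel at x = -50.5 mm. The panel, slid to -x, gets home against the cheek only with its notch round the key; any other way it stops 8 mm short.
- read_spot (a point): Where the middle of the label is when the panel is home: (-35.5, +4, 30) mm in the nest's frame.
- switch (a joint): Travel of the spring presence switch, a 7 mm steel pin standing out of the cheek along the channel at y = 0, z = 26 mm of the nest: 0 = out (tip at nest x = -43 mm), 0.007 m = right in (tip at x = -50 mm, panel home). Spring force 2 N at first touch, 5 N right in; it pushes the panel back if let go. It counts as pressed beyond 0.004 m.
- hex_key_6: Loose hex key, 88 mm; bystander. Origin at the centre of its underside.
- hex_key_5: Loose hex key, 77 mm; bystander. Origin at the centre of its underside.
- marker: Loose marker pen, 120 mm; bystander. Origin at the centre of its underside.

How it is judged:
On the way, in this order (a step that is already met when the one before it is completed fails the run):
1. the notched panel is lifted clear of the rack in the fingers (z of panel in the frame of rack above 0.035 m and contact force between the fingers and panel above 1 N), for 0.1 s.
2. the panel is tipped label up over the station, with the switch still free (angle between panel's own y axis and vertical below 0.96 rad and distance between panel_label and read_spot below 0.15 m and value of joint switch below 0.001 m and contact force between the fingers and panel above 1 N), for 0.1 s.
At the end, for the whole second after the job is handed in: Fingers hold the notched panel (over 2 N) at rest in the channel, label up: label within 8 mm of the read spot, lower edge within 4.5 mm of the ledge, along the channel within 7 degrees, on the slope within 8.5, switch in more than 4 mm; plain panels upright, within 10 mm of their places (value of joint switch above 0.004 m and contact force between the fingers and panel above 2 N and angle between panel's own y axis and vertical below 0.96 rad and distance between panel_label and read_spot below 0.008 m and x of panel in the frame of nest below 0.0045 m and z of panel in the frame of nest below 0.0045 m and angle between the x axis of panel and the x axis of nest, either way round below 0.12 rad and angle between the y axis of panel and the y axis of nest, either way round below 0.15 rad and linear speed of panel below 0.02 m/s and distance of each of blank_a, blank_b from where it was at the start of the episode below 0.01 m and angle between each of blank_a, blank_b's own z axis and vertical below 0.2 rad); the arm keeps its last pose, push and grip.
It fails at once if a plain panel is pulled up or carried off (distance of any of blank_a, blank_b from where it was at the start of the episode above 0.02 m).
It fails at once if another thing on the table is pushed away by more than 30 mm (distance of any of hex_key_6, hex_key_5, marker from where it was at the start of the episode above 0.03 m).
It also fails if it takes over 38 s, if anything falls off the work surface, if the arm or the gripper's body presses on something with over 40 N, if the wrist force passes 120 N, or if a joint passes its speed limit or range.

ROBOT

A 6-joint arm with a two-finger parallel gripper is mounted at the origin on a cart in front of the work surface, level with it; the furniture and walls round the work are solid. World frame = base frame: x ahead of the robot, y to its left, z up, the work surface at z = 0. Lengths are in m, angles in rad, forces in N, time in s.
With the tool pointing down it reaches from about 0.375 to 0.9 m from the base axis. Payload 3.1 kg.
Tool frame: the origin (TCP) lies between the finger pads; the fingertips stand manip.finger_overhang ahead of it and the grasp point (between the pads) lies 5 mm behind it (manip.finger_overhang is the distance from the TCP to the fingertips, in m); z points along the fingers, y is the line along which they close (so a half turn about z gives the same grasp; the last joint's range is limited). The gripper opens to 85 mm and grips with 20 to 120 N. Pads are 22 mm wide; open, the fingers measure 114 mm over their backs; the gripper's body (76 mm by 85 mm) begins 54 mm behind the grasp point. The pads swing forward as they close: fully open they stand 13 mm farther back than shut.
Start: joints at [1.04, 0.527, 1.433, -0, 1.181, -0.178], TCP at [0.216, 0.586, 0.245] pointing down, gripper open.
Joint ranges: [-3.08, 3.08], [-0.75, 2.2], [0.22, 2.44], [-1.43, 4.57], [0, 2.65], [-2.85, 2.85]. Speed limits (rad/s): [2.79, 2.79, 3.14, 3.14, 3.14, 3.14].

INTERFACE

Orientations are given as a unit quaternion [x, y, z, w].
In Python, from station import manip gives the robot as it stands.
- The arm moves only by the tool drive_tool, never from a script. Its argument "plan" is a list of rows, each a list of 7 numbers: the shift along the tool's x, y, z in m, then the turn, a rotation vector about the tool's x, y, z in degrees, then the opening, from -1 (shut) to 1 (fully open). In form: [[x, y, z, wx, wy, wz, gripper], ...]. A call has 1 to 10 rows; each row shifts and turns the commanded pose from where the row before left it, along the tool's axes as they then stand; what a row does not reach is not made up. A row lasts 1/10 s, in which the tool goes at most 50 mm and 8.59 degrees, less where a joint would pass 70% of its speed; a pose out of reach is approached as far as the arm can. A call is refused whole if a number of a shift passes 0.05 or a number of a turn 8.59, either way. A call with a gripper value outside its range is refused whole. The fingers move at their own pace and stop on an object; "newtons" is the grip in N (left out, the last holds). Time passes only in rows, so rows that do not move let the fingers close. It gives the time, the measured TCP pose, the force, the opening and the grip force at its end, in the units of the state.
- manip.sense(): the state, without advancing time (a new reading comes with each control period).
- manip.snapshot(name): name is "side" or "top"; returns a dict with "image" (420x560x3 uint8, red, green, blue), "z_map" (420x560 float32, m along the optical axis (not along the pixel's ray), 0 where there is no reading), "fov_y" (degrees; the focal length in pixels is half the picture's height over the tangent of half this angle, whatever the lens; pixels are square), "cx", "cy" (the principal point, pixels), "extrinsics" (4x4, takes a point from camera to world coordinates). Camera axes: x right, y up, looking along -z (the intrinsics and any distortion apply to the point x, -y, -z); pixel columns grow to the right and rows downward; lengths in m; the calibration is good to about 2 mm. A picture is of the moment at which its call begins.
- manip.sign_off(): hands the job in; it is judged then, once.
The state is a dict: "t": time; "q": joint angles; "qd": joint speeds; "tau": joint torques, N m; "tcp_pos": TCP position; "tool_rot": TCP orientation; "force": force on the tool from outside, world axes, zero at the start; "ft_torque": the same for the moment, N m; "finger_gap": opening from 0.0 (shut) to 1.0 (fully open); "gripper_force": force on a finger pad.
Only numpy, scipy, OpenCV 4.12 (cv2) and the standard library are available. Lean on these libraries where they do the work, as an engineer would, in place of code of your own. Each camera call takes 0.05 s, during which the arm holds its last target. There are 200 camera calls.

## Working session

There is one attempt and no reset: what is moved stays moved. The work goes in short steps, Python scripts to look and compute and a tool call to move; the robot and the scene stay as the last step left them, time stands still between calls to the robot, and variables do not carry over. Pictures are saved under pics/ and viewed, at most 10 in all, crops included, and the job is handed in when it is done.

Besides the shell and the picture viewer there is one more tool, called after "Call:" as name(argument=value, ...), one argument or row to a line, values as JSON. drive_tool: Moves the arm, as the interface text tells. Its arguments: {"type":"object","properties":{"plan":{"type":"array"},"newtons":{"type":"number"}},"required":["plan"]}

```bash
ls; mkdir -p pics; cat > h.py <<'E'
import numpy as np, cv2
from station import manip
def snap(n,tag):
    s=manip.snapshot(n); np.savez(f'pics/{tag}.npz',**{k:np.array(v) for k,v in s.items()})
    cv2.imwrite(f'pics/{tag}.png',s['image'][:,:,::-1]); return s
def load(tag): return {k:v for k,v in np.load(f'pics/{tag}.npz').items()}
def world(s):
    z=s['z_map']; f=210/np.tan(np.radians(float(s['fov_y']))/2)
    v,u=np.mgrid[:420,:560]
    P=np.stack([(u-s['cx'])/f*z,-(v-s['cy'])/f*z,-z],-1)
    E=np.array(s['extrinsics']); W=P@E[:3,:3].T+E[:3,3]; W[z==0]=np.nan; return W
E
python3 - <<'E'
from h import *
for n in('side','top'):
    s=snap(n,n+'0'); print(n,s['fov_y'],s['cx'],s['cy'],s['extrinsics'],[k for k in s])
print(manip.sense(), manip.finger_overhang)
a=cv2.imread('pics/side0.png');b=cv2.imread('pics/top0.png')
E
```

```text
pics
side 48.79478133935285 283.55734092266033 214.0445471644318 [[-0.96791207  0.13870994 -0.20953704  0.35953158]
 [-0.25054311 -0.46849086  0.84719801  0.46676547]
 [ 0.0193486   0.87251124  0.48821078  0.52474995]
 [ 0.          0.          0.          1.        ]] ['image', 'z_map', 'fov_y', 'cx', 'cy', 'extrinsics']
top 44.86141241189004 278.05808972025505 212.29343178574845 [[ 0.01245546  0.99646201 -0.0831163   0.45209907]
 [-0.99929887  0.01533972  0.03415361 -0.22579764]
 [ 0.03530776  0.08263263  0.99595442  1.03439838]
 [ 0.          0.          0.          1.        ]] ['image', 'z_map', 'fov_y', 'cx', 'cy', 'extrinsics']
{'t': 0.1, 'q': array([ 1.03947227e+00,  5.28423023e-01,  1.43376264e+00, -1.35952202e-05,
        1.18137228e+00, -1.78501656e-01]), 'qd': array([ 0.00078345, -0.00256426, -0.00118576, -0.00100934,  0.00071527,
       -0.00040175]), 'tau': array([ 4.60801730e-04, -4.43305743e+01, -1.78587699e+01, -1.72575747e-04,
        3.87918277e-03, -2.00082792e-05]), 'tcp_pos': array([0.21563309, 0.58598021, 0.24440449]), 'tool_rot': array([ 1.75494977e-01,  9.84479836e-01, -9.23586393e-04, -3.35582741e-04]), 'force': array([ 0.56388436, -0.2808008 ,  0.63537429]), 'ft_torque': array([-0.00235193, -0.00770911, -0.01475197]), 'gripper_force': 0.0, 'finger_gap': 0.9986097876069818} 0.014
```

View pics/side0.png

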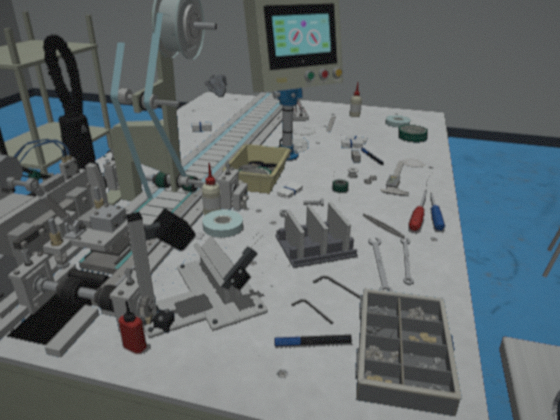

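View pics/top0.png

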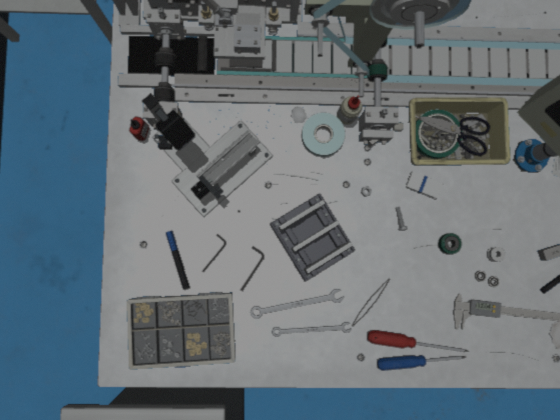

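The top view shows the rack at about (313,237) with three panels, and the station at about (222,168) with its reader at (175,130). The hex keys are at (215,252) and (252,268), the marker at (178,260). I'll enlarge the rack and station.

```bash
python3 - <<'E'
from h import *
a=cv2.imread('pics/side0.png');b=cv2.imread('pics/top0.png')
c=lambda im,x,y,w,h,W,H:cv2.resize(im[y:y+h,x:x+w],(W,H),interpolation=cv2.INTER_CUBIC)
cv2.imwrite('pics/c1.png',np.vstack([np.hstack([c(a,260,190,110,82,400,300),c(a,170,220,110,110,400,300)]),
 np.hstack([c(b,260,185,105,105,300,300),c(b,130,80,150,150,300,300),np.zeros((300,200,3),np.uint8)])]))
s=load('top0');W=world(s);t=load('side0');V=world(t)
np.set_printoptions(precision=4,suppress=True)
print(W[230,250],W[330,300],W[375,270],V[330,300],V[400,330])
# rack points
for S,n in((W,'top'),(V,'side')):
    m=(S[...,2]>.066)&(S[...,2]<.08)&(abs(S[...,0]-.42)<.15)&(abs(S[...,1]+.27)<.2)
    m=m.astype(np.uint8); k,l,st,ce=cv2.connectedComponentsWithStats(m)
    for i in range(1,k):
        if st[i,4]>15: 
            p=S[l==i]; r=cv2.minAreaRect((p[:,:2]*1000).astype(np.float32)); print(n,st[i],ce[i],p.mean(0),r)
E
```

```text
[ 0.5015 -0.2047 -0.0001] [ 0.3029 -0.3078  0.0053] [ 0.2135 -0.2493 -0.0008] [ 0.464  -0.0827 -0.0004] [ 0.3952  0.0368 -0.0011]
top [193 191  16   9  75] [200.4667 194.3733] [ 0.564  -0.1115  0.074 ] ((562.539306640625, -111.04425048828125), (14.47255802154541, 28.14170265197754), 0.7855862975120544)
top [280 203  41  27 197] [299.9949 215.802 ] [ 0.5263 -0.3006  0.0729] ((526.3941650390625, -300.5856628417969), (8.207127571105957, 87.64022064208984), 31.976160049438477)
top [293 221  46  30 223] [315.7892 235.713 ] [ 0.4889 -0.3309  0.073 ] ((488.7996826171875, -330.8940734863281), (8.027673721313477, 99.2771224975586), 32.20319366455078)
top [306 242  47  31 233] [329.03   257.3433] [ 0.4484 -0.3563  0.073 ] ((448.3544006347656, -356.60955810546875), (8.191743850708008, 99.22396850585938), 32.32638168334961)
side [328 202  23  27 157] [338.9618 214.8025] [ 0.447  -0.3502  0.0708] ((448.1519775390625, -354.084716796875), (10.558816909790039, 99.753662109375), 33.04108810424805)
side [307 205  21  27 154] [317.     218.2208] [ 0.4869 -0.3239  0.0709] ((489.1793212890625, -328.5661926269531), (9.547781944274902, 101.74691009521484), 31.519500732421875)
side [286 211  19  25 143] [294.951  222.7273] [ 0.5248 -0.2944  0.0707] ((525.7130737304688, -297.44757080078125), (8.79571533203125, 89.77478790283203), 32.6189079284668)
side [246 262   5   7  19] [247.4211 264.1579] [ 0.5673 -0.1308  0.0754] ((566.4835815429688, -131.80422973632812), (8.940342903137207, 3.3059959411621094), 45.308433532714844)
side [239 269  12  13  92] [244.1087 275.5978] [ 0.5638 -0.1035  0.0723] ((562.3701171875, -106.61559295654297), (15.215274810791016, 28.74039077758789), 2.4349658489227295)
```

View pics/c1.png

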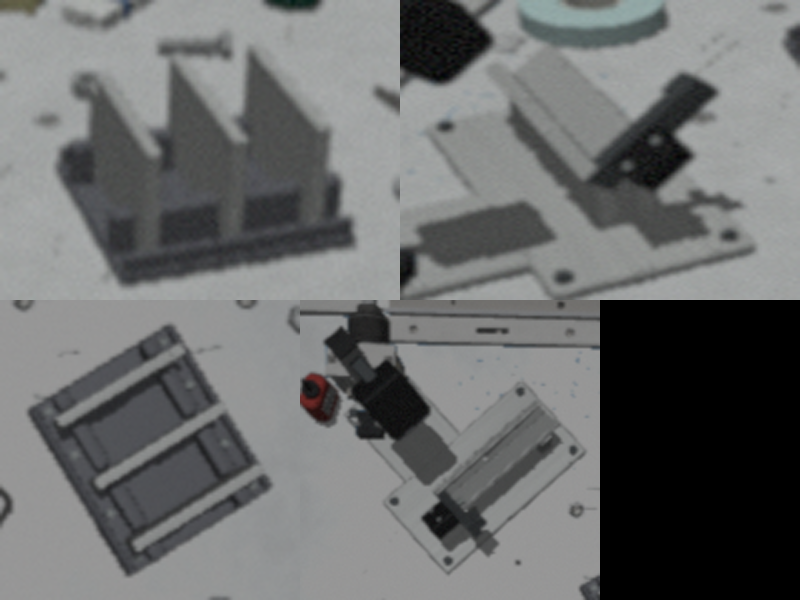

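The crops show three panels. The first one (upper left in the top view, centre (300,216)) reads only 88 mm long at its upper edge. It is cut short at its right-hand (-y) end, so that is the notched one, and its label faces panel 2. Next I'll fit the station.

```bash
python3 - <<'E'
from h import *
np.set_printoptions(precision=4,suppress=True)
for n in('top0','side0'):
    s=load(n);W=world(s)
    m=(abs(W[...,0]-.56)<.13)&(abs(W[...,1]+.12)<.13)
    # foot plate
    f=m&(W[...,2]>.005)&(W[...,2]<.011)
    k,l,st,ce=cv2.connectedComponentsWithStats(f.astype(np.uint8)); 
    for i in np.argsort(-st[1:,4])[:2]+1: 
        p=W[l==i];print(n,'foot',st[i,4],cv2.minAreaRect((p[:,:2]*1000).astype(np.float32)),np.median(p[:,2]))
    dx=W[1:-1,2:]-W[1:-1,:-2];dy=W[2:,1:-1]-W[:-2,1:-1];N=np.cross(dx,dy);N/=np.linalg.norm(N,axis=-1,keepdims=True)+1e-12;N*=np.sign(N[...,2:]+1e-9)
    mm=m[1:-1,1:-1]&(W[1:-1,1:-1,2]>.02)&(W[1:-1,1:-1,2]<.13)&(np.linalg.norm(dx,axis=-1)<.015)&(np.linalg.norm(dy,axis=-1)<.015)
    P=W[1:-1,1:-1]
    sl=mm&(abs(N[...,2]-.707)<.2)
    h=np.degrees(np.arctan2(N[...,1],N[...,0]))[sl];print(n,'az hist',np.histogram(h,np.arange(-180,181,20)))
    np.savez('pics/n_'+n,P=P[mm],N=N[mm])
E
```

```text
top0 foot 2922 ((647.2526245117188, -127.393798828125), (158.8103485107422, 189.5867156982422), 42.85350799560547) 0.008142693430417847
top0 foot 17 ((467.8803405761719, -58.07358169555664), (23.03612518310547, 2.4617202281951904), 20.310930252075195) 0.008717637907381226
top0 az hist (array([ 39,  38,  30,  37,  34,  32,  26,  20,  52,  85, 167, 203, 112,
        44,  36,  21,  16,  38]), array([-180, -160, -140, -120, -100,  -80,  -60,  -40,  -20,    0,   20,
         40,   60,   80,  100,  120,  140,  160,  180]))
side0 foot 3214 ((608.1692504882812, -101.26317596435547), (163.5714874267578, 200.4820556640625), 0.012705360539257526) 0.006972490992922686
side0 foot 184 ((462.30279541015625, -46.536468505859375), (67.71849060058594, 7.667290687561035), 17.941638946533203) 0.008092950891201267
side0 az hist (array([ 10,  20,  13,   1,   2,   3,   0,   0,   6,  60, 284, 187,  67,
        20,  27,  13,  15,  11]), array([-180, -160, -140, -120, -100,  -80,  -60,  -40,  -20,    0,   20,
         40,   60,   80,  100,  120,  140,  160,  180]))
```

```bash
cat >> h.py <<'E'
def nestR(yaw):
    s=np.array([np.cos(yaw),np.sin(yaw),0]);u=np.array([0,0,1.]);c=.5**.5
    return np.stack([np.cross(s,u),c*(s+u),c*(u-s)],1)
E
python3 - <<'E'
from h import *
np.set_printoptions(precision=4,suppress=True)
yaw=np.radians(40.7)
c=world(load('top0'))[165,225];print(c)
o=np.array([c[0],c[1],.045]);R=nestR(yaw)
im=np.full((600,800,3),255,np.uint8)
for n,col in(('top0',(0,0,255)),('side0',(255,0,0))):
    W=world(load(n)).reshape(-1,3);q=(W-o)@R*1000;q=q[(abs(q[:,0])<110)&(abs(q[:,1])<70)&(abs(q[:,2])<110)&(W[np.arange(len(W)),2]>.004)]
    a=q[abs(q[:,0])<30]
    for p in a: cv2.circle(im,(int(200+p[1]*3),int(300-p[2]*3)),1,col,-1)
    for p in q[(q@[0,.707,.707]>-20)]: cv2.circle(im,(int(600+p[0]*2),int((150 if n=='top0' else 420)-p[2]*2)),1,col,-1)
for i in range(-60,90,20):
    cv2.line(im,(195,300-3*i),(205,300-3*i),0,1);cv2.line(im,(200+3*i,295),(200+3*i,305),0,1)
    for y in(150,420):cv2.line(im,(600+2*i,y-5),(600+2*i,y+5),0,1);cv2.line(im,(595,y-2*i),(605,y-2*i),0,1)
cv2.imwrite('pics/proj.png',im)
E
```

```text
[ 0.6246 -0.1551  0.0537]
```

View pics/proj.png

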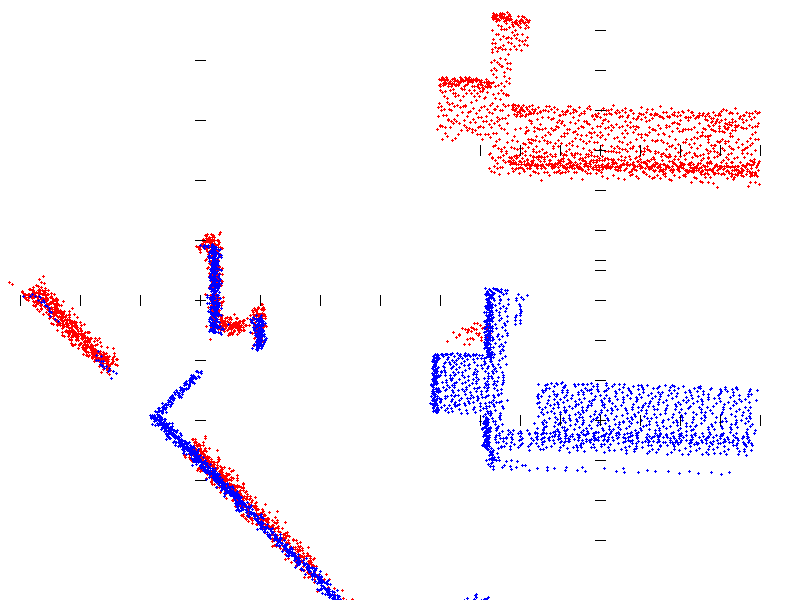

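```bash
python3 - <<'E'
from h import *
np.set_printoptions(precision=2,suppress=True)
yaw=np.radians(40.7);o=np.array([.6246,-.1551,.045])
for it in range(3):
  R=nestR(yaw);B=[]
  for n in('top0','side0'):
    W=world(load(n)).reshape(-1,3);q=(W-o)@R*1000
    y0,z0=(4.5,-9) if it==0 else (-4,0)
    a=q[(abs(q[:,1]-y0)<2.5)&(q[:,2]>z0+5)&(q[:,2]<z0+24)&(q[:,0]>-25)&(q[:,0]<75)]
    A=np.c_[np.ones(len(a)),a[:,0],a[:,2]-z0];f=np.linalg.lstsq(A,a[:,1],rcond=None)[0]
    b=q[(abs(q[:,2]-z0)<2.5)&(q[:,1]>y0+3.5)&(q[:,1]<y0+9.5)&(q[:,0]>-25)&(q[:,0]<75)]
    g=np.linalg.lstsq(np.c_[np.ones(len(b)),b[:,0]],b[:,2],rcond=None)[0] if len(b)>10 else [np.nan]*2
    lip=q[(abs(q[:,2]-z0)<5)&(q[:,1]>y0+10)&(q[:,1]<y0+18)]
    print(n,len(a),'y',f[0],'yaw',np.degrees(f[1]),'tilt',np.degrees(f[2]),'| z',len(b),g[0],np.degrees(g[1]))
    B.append((f,g))
    # cheek/key
    for zz,(lo,hi) in {'key':(z0+57,z0+71),'chk':(z0+30,z0+52)}.items():
        k=q[(q[:,2]>lo)&(q[:,2]<hi)&(abs(q[:,1]-y0-4)<9)&(q[:,0]<10)&(q[:,0]>-100)]
        print('  ',zz,len(k),np.percentile(k[:,0],[0,5,25,50,75,95,100]) if len(k) else '')
    bp=q[(abs(q[:,1]-y0)<2.5)&(q[:,2]>z0+8)&(q[:,2]<z0+24)];print('   bp x',np.percentile(bp[:,0],[0,.5,2,50,98,99.5,100]),'z',np.percentile(q[(abs(q[:,1]-y0)<2)&(abs(q[:,0]-20)<40)&(q[:,2]>z0-5)&(q[:,2]<z0+40),2],[1,99]))
    le=q[(abs(q[:,2]-z0+1)<3)&(q[:,1]>y0+3)&(q[:,1]<y0+16)];print('   ledge x',np.percentile(le[:,0],[0,1,99,100]) if len(le) else '')
  if it==0:
    # nest x dir yaw: y=a+b x, with horizontal yaw change d: y shift= b*cos45.. , z shift
    fy=np.mean([b[0][0] for b in B]); gz=np.nanmean([b[1][0] for b in B])
    o=o+R@np.array([0,fy+4,gz])/1000
    o[2]=.045
    print('o',o*1000)
E
```

```text
top0 255 y 5.148783000812352 yaw 0.9694753936444989 tilt -0.8160467095320508 | z 111 -8.836749132534562 -0.9669361059468469
   key 43 [-54.01 -53.79 -50.29 -44.35 -40.18 -36.34 -35.9 ]
   chk 190 [-80.59 -78.96 -71.98 -63.49 -54.53 -34.21   6.88]
   bp x [-44.14 -43.61 -40.89  12.51 316.26 320.21 414.57] z [-11.44  20.74]
   ledge x [-55.32 -52.69  77.83  79.  ]
side0 318 y 4.845399019495481 yaw 1.2550233239600814 tilt 0.0640300636212732 | z 4 nan nan
   key 111 [-57.71 -56.72 -55.78 -54.86 -50.18 -39.71 -38.27]
   chk 241 [-83.97 -82.85 -79.2  -64.83 -55.72 -49.48 -46.25]
   bp x [-83.73 -83.44 -82.13  14.89 320.04 387.39 389.26] z [-10.95  17.71]
   ledge x [-58.76 -58.15 395.23 418.16]
o [ 634.16 -146.88   45.  ]
top0 273 y -3.720828663347042 yaw 1.0417579055756288 tilt -0.5964779701299837 | z 105 0.2423533590656584 -1.1092885498688254
   key 47 [-54.01 -53.75 -49.69 -44.56 -40.79 -36.56 -35.9 ]
   chk 189 [-80.59 -78.97 -72.05 -63.6  -54.71 -35.62   6.88]
   bp x [-44.14 -43.54 -39.97  15.26 317.6  320.19 321.4 ] z [-2.35 30.07]
   ledge x [-55.32 -52.67  77.76  79.  ]
side0 339 
[... 321 characters left out ...]
6]
top0 273 y -3.720828663347042 yaw 1.0417579055756288 tilt -0.5964779701299837 | z 105 0.2423533590656584 -1.1092885498688254
   key 47 [-54.01 -53.75 -49.69 -44.56 -40.79 -36.56 -35.9 ]
   chk 189 [-80.59 -78.97 -72.05 -63.6  -54.71 -35.62   6.88]
   bp x [-44.14 -43.54 -39.97  15.26 317.6  320.19 321.4 ] z [-2.35 30.07]
   ledge x [-55.32 -52.67  77.76  79.  ]
side0 339 y -4.0604143866080245 yaw 1.3469187185470672 tilt 0.16811788355991988 | z 2 nan nan
   key 107 [-57.71 -56.74 -55.77 -54.85 -50.07 -39.71 -38.27]
   chk 245 [-83.97 -82.84 -78.37 -63.09 -55.62 -49.5  -46.25]
   bp x [-83.73 -83.44 -81.82  16.78 320.58 389.85 391.35] z [-2.01 26.6 ]
   ledge x [-58.28 -57.99 395.2  418.16]
```

```bash
python3 - <<'E'
from h import *
np.set_printoptions(precision=2,suppress=True)
yaw=np.radians(42.3);o=np.array([.63416,-.14688,.045]);R=nestR(yaw)
for n in('top0','side0'):
    W=world(load(n)).reshape(-1,3);q=(W-o)@R*1000
    q=q[(abs(q[:,0])<100)&(abs(q[:,1])<30)&(abs(q[:,2]-30)<60)]
    a=q[(abs(q[:,1]+4)<2.5)&(q[:,2]>5)&(q[:,2]<24)&(q[:,0]>-25)&(q[:,0]<75)]
    f=np.linalg.lstsq(np.c_[np.ones(len(a)),a[:,0],a[:,2]-14],a[:,1],rcond=None)[0]
    b=q[(abs(q[:,2])<2.5)&(q[:,1]>-.5)&(q[:,1]<6)&(q[:,0]>-25)&(q[:,0]<75)]
    print(n,f[0],np.degrees(f[1:]),len(b), np.polyfit(b[:,0],b[:,2],1) if len(b)>9 else '')
    k=q[(q[:,2]>58)&(q[:,2]<74)&(abs(q[:,1])<9)];print('key x',np.sort(k[:,0])[-12:],'top z',np.sort(k[:,2])[-5:])
    h=k[k[:,0]>-49];print('key far side y', np.percentile(h[:,1],[2,50,98]),'z',np.percentile(h[:,2],[2,50,98]))
    print('left x min',np.sort(q[(q[:,2]>30)&(q[:,2]<50),0])[:6])
    e=q[(abs(q[:,1]-8)<6)&(abs(q[:,2])<6)];print('ledge/lip x',np.sort(e[:,0])[:6],np.sort(e[:,0])[-6:])
    e=q[(abs(q[:,1]+6)<4)&(q[:,2]>6)&(q[:,2]<27)&(q[:,0]>0)];print('bp x',np.sort(e[:,0])[-6:])
    ch=q[(q[:,0]<-45)&(q[:,0]>-58)&(q[:,2]>5)&(q[:,2]<54)&(q[:,1]>-3)];print('cheek face x',len(ch),np.percentile(ch[:,0],[5,25,50,75,95]))
    print('lip top', np.median(q[(abs(q[:,1]-9.5)<2.5)&(q[:,2]>1)&(q[:,2]<8)&(q[:,0]>-20),2]))
E
```

```text
top0 -3.875484136061187 [ 0.25 -0.69] 117 [-0.01  0.3 ]
key x [-38.77 -38.61 -38.59 -38.47 -38.2  -38.07 -37.83 -37.34 -37.24 -37.19
 -37.06 -36.87] top z [73.84 73.85 73.92 73.93 73.95]
key far side y [-6.91  4.87  8.88] z [60.1  70.97 73.84]
left x min [-81.36 -81.29 -80.86 -80.6  -80.41 -80.3 ]
ledge/lip x [-55.13 -55.02 -53.85 -53.73 -53.55 -52.57] [77.84 78.15 78.83 79.07 79.13 79.15]
bp x [77.15 77.28 77.7  78.3  78.5  78.95]
cheek face x 98 [-57.26 -54.7  -51.54 -48.38 -46.14]
lip top 3.2131172488175155
side0 -3.994089670962096 [ 0.37 -0.25] 1 
key x [-43.06 -42.82 -42.29 -41.55 -41.13 -40.91 -40.87 -40.83 -40.61 -40.37
 -39.52 -37.77] top z [73.11 73.11 73.19 73.33 73.38]
key far side y [2.16 5.95 8.42] z [59.51 65.85 72.88]
left x min [-84.71 -84.51 -84.37 -84.05 -84.   -83.87]
ledge/lip x [-58.9  -58.87 -58.23 -57.91 -57.9  -57.64] [73.79 73.96 74.06 74.29 75.98 76.4 ]
bp x [75.09 75.14 75.39 76.19 77.94 78.38]
cheek face x 171 [-57.56 -56.59 -54.92 -51.84 -48.67]
lip top 1.9765455912122207
```

```bash
python3 - <<'E'
from h import *
from scipy.spatial.transform import Rotation as Ro
N=nestR(np.radians(42.7))
for q1d in(-30,-15,0):
  for q23 in(1.7,2.0,2.3):
    for opt,(T) in {'A':np.c_[-N[:,0],N[:,1],-N[:,2]],'B':np.c_[N[:,0],-N[:,1],-N[:,2]]}.items():
        M=(Ro.from_euler('ZY',[np.radians(q1d),q23]).inv()*Ro.from_matrix(T)*Ro.from_euler('Z',-np.pi/2)).as_euler('ZYZ')
        print(q1d,q23,opt,M.round(2))
E
```

```text
-30 1.7 A [ 0.79  1.27 -1.45]
-30 1.7 B [0.79 1.27 1.69]
-30 2.0 A [ 0.88  1.06 -1.69]
-30 2.0 B [0.88 1.06 1.45]
-30 2.3 A [ 1.05  0.89 -1.99]
-30 2.3 B [1.05 0.89 1.16]
-15 1.7 A [ 0.74  1.09 -1.24]
-15 1.7 B [0.74 1.09 1.9 ]
-15 2.0 A [ 0.89  0.88 -1.51]
-15 2.0 B [0.89 0.88 1.63]
-15 2.3 A [ 1.14  0.72 -1.86]
-15 2.3 B [1.14 0.72 1.28]
0 1.7 A [ 0.65  0.92 -1.01]
0 1.7 B [0.65 0.92 2.13]
0 2.0 A [ 0.84  0.7  -1.29]
0 2.0 B [0.84 0.7  1.85]
0 2.3 A [ 1.21  0.54 -1.73]
0 2.3 B [1.21 0.54 1.41]
```

```bash
cat >> h.py <<'E'
from scipy.spatial.transform import Rotation as Ro
import json
NO=np.array([.6359,-.1487,.045]); NR=nestR(np.radians(42.7))
TN=np.c_[NR[:,0],-NR[:,1],-NR[:,2]]           # tool rotation at nest (tool x=panel x, y=-panel y, z=-panel z)
PX=np.radians(122.2); x=np.array([np.cos(PX),np.sin(PX),0]); u=np.array([0,0,1.])
TR=np.c_[x,-np.cross(u,x),-u]                  # tool rotation at rack
PC=np.array([.5295,-.3042,0.])
def nest(x,y,z): return NO+NR@np.array([x,y,z])
def plan(way,g,p=None,R=None,vm=.045,wm=8.4):
    s=manip.sense(); p=s['tcp_pos'] if p is None else p; R=Ro.from_quat(s['tool_rot']) if R is None else R
    rows=[]
    for tp,tR in way:
        tR=Ro.from_matrix(tR)
        n=max(1,int(np.ceil(max(np.abs(np.linalg.norm(tp-p))/vm,np.degrees((R.inv()*tR).magnitude())/wm))))
        for k in range(n):
            d=(tp-p)/(n-k); w=np.degrees((R.inv()*tR).as_rotvec())/(n-k)
            a=np.round(R.inv().apply(d),3); w=np.round(w,1)
            p=p+R.apply(a); R=R*Ro.from_rotvec(np.radians(w)); rows.append([*map(float,a),*map(float,w),g])
    for i in range(0,len(rows),10): print(json.dumps(rows[i:i+10]))
    print('end',p.round(4),R.as_quat().round(3)); return p,R
E
python3 - <<'E'
from h import *
plan([(np.array([.42,.15,.22]),TR),(PC+[0,0,.17],TR)],-.06)
E
```

```text
[[-0.031, -0.031, 0.002, -0.0, 0.0, 3.4, -0.06], [-0.033, -0.029, 0.002, -0.0, 0.0, 3.4, -0.06], [-0.035, -0.027, 0.002, -0.0, 0.0, 3.4, -0.06], [-0.036, -0.025, 0.002, -0.0, 0.0, 3.4, -0.06], [-0.037, -0.022, 0.002, -0.0, 0.0, 3.4, -0.06], [-0.039, -0.02, 0.002, -0.0, 0.0, 3.4, -0.06], [-0.04, -0.018, 0.003, -0.0, 0.0, 3.4, -0.06], [-0.041, -0.016, 0.002, -0.0, 0.0, 3.4, -0.06], [-0.042, -0.013, 0.003, -0.0, 0.0, 3.5, -0.06], [-0.042, -0.011, 0.002, -0.1, 0.0, 3.4, -0.06]]
[[-0.043, -0.008, 0.003, -0.0, 0.0, 3.5, -0.06], [-0.04, -0.014, 0.005, -0.0, 0.0, -0.0, -0.06], [-0.04, -0.013, 0.005, -0.0, 0.0, -0.0, -0.06], [-0.04, -0.014, 0.004, -0.0, 0.0, -0.0, -0.06], [-0.04, -0.013, 0.005, -0.0, 0.0, -0.0, -0.06], [-0.04, -0.014, 0.004, -0.0, 0.0, -0.0, -0.06], [-0.04, -0.013, 0.005, -0.0, 0.0, -0.0, -0.06], [-0.041, -0.014, 0.004, -0.0, 0.0, -0.0, -0.06], [-0.04, -0.013, 0.005, -0.0, 0.0, -0.0, -0.06], [-0.041, -0.014, 0.004, -0.0, 0.0, -0.0, -0.06]]
[[-0.04, -0.013, 0.005, -0.0, 0.0, -0.0, -0.06], [-0.041, -0.014, 0.004, -0.0, 0.0, -0.0, -0.06]]
end [ 0.5297 -0.3046  0.1703] [ 0.483  0.875 -0.     0.   ]
```

Call:
drive_tool(
  plan=[
    [-0.031,-0.031,0.002,0,0,3.4,-0.06],
    [-0.033,-0.029,0.002,0,0,3.4,-0.06],
    [-0.035,-0.027,0.002,0,0,3.4,-0.06],
    [-0.036,-0.025,0.002,0,0,3.4,-0.06],
    [-0.037,-0.022,0.002,0,0,3.4,-0.06],
    [-0.039,-0.02,0.002,0,0,3.4,-0.06],
    [-0.04,-0.018,0.003,0,0,3.4,-0.06],
    [-0.041,-0.016,0.002,0,0,3.4,-0.06],
    [-0.042,-0.013,0.003,0,0,3.5,-0.06],
    [-0.042,-0.011,0.002,0,0,3.4,-0.06],
  ],
  newtons=60,
)

```text
t: 1.1
tcp_pos: [0.4018, 0.1881, 0.2231]
tool_rot: [0.458, 0.889, -0.0, -0.0]
force: [1.2, 0.5, 0.6]
finger_gap: 0.468
gripper_force: 0.0
```

Call:
drive_tool(
  plan=[
    [-0.043,-0.008,0.003,0,0,3.5,-0.06],
    [-0.04,-0.014,0.005,0,0,0,-0.06],
    [-0.04,-0.013,0.005,0,0,0,-0.06],
    [-0.04,-0.014,0.004,0,0,0,-0.06],
    [-0.04,-0.013,0.005,0,0,0,-0.06],
    [-0.04,-0.014,0.004,0,0,0,-0.06],
    [-0.04,-0.013,0.005,0,0,0,-0.06],
    [-0.041,-0.014,0.004,0,0,0,-0.06],
    [-0.04,-0.013,0.005,0,0,0,-0.06],
    [-0.041,-0.014,0.004,0,0,0,-0.06],
  ],
)

```text
t: 2.1
tcp_pos: [0.5095, -0.2226, 0.1787]
tool_rot: [0.484, 0.875, 0.0, -0.001]
force: [0.6, -0.8, -0.2]
finger_gap: 0.468
gripper_force: 0.0
```

Call:
drive_tool(
  plan=[
    [-0.04,-0.013,0.02,0,0,0,-0.06],
    [-0.041,-0.014,0.015,0,0,0,-0.06],
    [0,0,0,0,0,0,-0.06],
    [0,0,0,0,0,0,-0.06],
  ],
)

```text
t: 2.5
tcp_pos: [0.5292, -0.3044, 0.1431]
tool_rot: [0.484, 0.875, 0.0, -0.001]
force: [-0.9, -0.2, 0.3]
finger_gap: 0.47
gripper_force: 0.0
```

```bash
python3 - <<'E'
from h import *
np.set_printoptions(precision=4,suppress=True)
for n in('top','side'): snap(n,n+'1')
s=manip.sense();print(s['tcp_pos'],s['q'])
d=TR.T@(PC+[0,0,.056]-s['tcp_pos']);print('to go tool',d)
a=cv2.imread('pics/side1.png');b=cv2.imread('pics/top1.png')
c=lambda im,x,y,w,h,W,H:cv2.resize(im[y:y+h,x:x+w],(W,H),interpolation=cv2.INTER_CUBIC)
cv2.imwrite('pics/c2.png',np.hstack([c(a,230,120,150,150,400,400),c(b,250,150,120,120,400,400)]))
p=PC+[0,0,.073]
# fingers: points of side view in tool frame
for n in('side1','top1'):
    W=world(load(n)).reshape(-1,3);q=(W-s['tcp_pos'])@Ro.from_quat(s['tool_rot']).as_matrix()*1000
    for sg in(-1,1):
        k=q[(sg*q[:,1]>15)&(sg*q[:,1]<45)&(abs(q[:,0])<20)&(q[:,2]>-15)&(q[:,2]<16)]
        if len(k)>5: print(n,sg,len(k),'x',np.percentile(k[:,0],[2,50,98]),'y',np.percentile(k[:,1],[2,50,98]),'z',np.percentile(k[:,2],[2,98]))
E
```

```text
[ 0.5293 -0.3027  0.1441] [-0.7027  0.6341  1.5591  0.0003  0.9504 -1.2651]
to go tool [-0.0014 -0.0006  0.0881]
side1 -1 122 x [-7.191   8.2069 13.1508] y [-33.6107 -22.1143 -19.9054] z [-14.4839  12.1118]
side1 1 109 x [-2.4176  8.6694 13.5194] y [19.6203 26.3202 33.3456] z [-14.4021  11.4948]
```

View pics/c2.png

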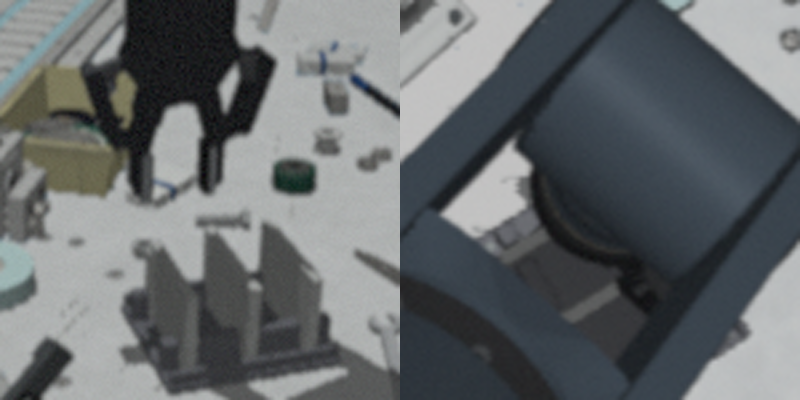

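The crop shows the fingers straddling the first panel's line at (145,175) and (208,175), and they are centred in depth to under 1 mm. Going down and gripping now.

Call:
drive_tool(
  plan=[
    [-0.001,0,0.03,0,0,0,-0.06],
    [0,-0.001,0.03,0,0,0,-0.06],
    [0,0,0.02,0,0,0,-0.06],
    [0,0,0.008,0,0,0,-0.06],
    [0,0,0,0,0,0,-0.06],
  ],
)

```text
t: 3.1
tcp_pos: [0.5292, -0.3038, 0.0559]
tool_rot: [0.483, 0.876, 0.0, -0.001]
force: [0.3, 1.4, 0.1]
finger_gap: 0.469
gripper_force: 0.0
```

Call:
drive_tool(
  plan=[
    [0,0,0,0,0,0,-1],
    [0,0,0,0,0,0,-1],
    [0,0,0,0,0,0,-1],
    [0,0,0,0,0,0,-1],
    [0,0,0,0,0,0,-1],
    [0,0,0,0,0,0,-1],
  ],
  newtons=60,
)

```text
t: 3.7
tcp_pos: [0.5306, -0.3059, 0.058]
tool_rot: [0.483, 0.875, -0.0, 0.001]
force: [0.8, 0.9, 5.7]
finger_gap: 0.084
gripper_force: 59.6
```

Call:
drive_tool(
  plan=[
    [0,0,-0.01,0,0,0,-1],
    [0,0,-0.02,0,0,0,-1],
    [0,0,-0.03,0,0,0,-1],
    [0,0,-0.04,0,0,0,-1],
    [0,0,-0.03,0,0,0,-1],
    [0,0,-0.02,0,0,0,-1],
    [0,0,0,0,0,0,-1],
  ],
)

```text
t: 4.4
tcp_pos: [0.531, -0.3067, 0.2099]
tool_rot: [0.483, 0.875, -0.001, 0.004]
force: [0.6, -0.0, -2.7]
finger_gap: 0.082
gripper_force: 58.5
```

```bash
python3 - <<'E'
from h import *
np.set_printoptions(precision=4,suppress=True)
s=snap('side','side2');snap('top','top2')
st=manip.sense();print(st['tcp_pos'],st['tool_rot'],st['force'])
W=world(load('side2')).reshape(-1,3);q=(W-st['tcp_pos'])@Ro.from_quat(st['tool_rot']).as_matrix()*1000
k=q[(abs(q[:,1])<9)&(abs(q[:,0])<60)&(q[:,2]>16)&(q[:,2]<60)]
if len(k)>9: print(len(k),'x',np.percentile(k[:,0],[.5,50,99.5]),'y',np.percentile(k[:,1],[2,50,98]),'z',np.percentile(k[:,2],[1,50,99]))
# tilt: visible bare/label face
a=s['image'][:,:,::-1];cv2.imwrite('pics/c3.png',cv2.resize(a[110:290,190:390],(800,600)[0:2] if 0 else (667,600),interpolation=cv2.INTER_CUBIC))
# yaw in place (cw), then to tilt
T1=np.c_[NR[:,0],-np.cross(u,NR[:,0]),-u]
p,R=plan([(np.array([.50,-.29,.21]),T1)],-1)
q0=nest(22,2,49+90)
p,R=plan([(q0+[0,0,.02],TN)],-1,p,R)
plan([(q0,TN)],-1,p,R)
E
```

```text
[ 0.5291 -0.3051  0.2061] [ 0.4834  0.8754 -0.     -0.0003] [ 0.8708 -0.1538 -1.7281]
315 x [-46.083   17.6879  51.5575] y [-2.3818  4.437   5.4564] z [16.6385 31.3461 46.2928]
[[0.001, -0.001, -0.0, -0.0, 0.0, 8.1, -1], [0.001, -0.001, -0.0, -0.0, 0.0, 8.1, -1], [0.001, -0.001, -0.0, -0.0, 0.0, 8.1, -1], [0.001, -0.001, -0.0, -0.0, 0.0, 8.1, -1], [0.001, -0.001, -0.0, -0.0, 0.0, 8.1, -1], [0.001, -0.002, -0.0, -0.0, 0.0, 8.1, -1], [0.0, -0.002, -0.0, -0.0, 0.0, 8.1, -1], [0.0, -0.002, -0.0, -0.0, 0.0, 8.1, -1], [-0.0, -0.002, -0.0, -0.0, 0.0, 8.1, -1], [-0.0, -0.001, -0.0, -0.0, 0.0, 8.0, -1]]
[[-0.001, -0.001, -0.0, -0.0, 0.0, 8.1, -1], [-0.001, -0.001, -0.0, -0.0, 0.0, 8.0, -1], [-0.001, -0.001, -0.0, -0.0, 0.0, 8.1, -1], [-0.001, -0.001, -0.0, -0.0, 0.0, 8.0, -1], [-0.001, -0.001, -0.001, -0.0, 0.0, 8.1, -1], [-0.001, -0.001, -0.0, -0.0, 0.0, 8.0, -1], [-0.002, -0.001, -0.001, -0.0, 0.0, 8.1, -1], [-0.002, -0.0, -0.0, 0.0, 0.0, 8.0, -1], [-0.001, -0.0, -0.001, 0.0, 0.0, 8.1, -1], [-0.002, -0.0, -0.0, 0.0, 0.0, 8.0, -1]]
[[-0.001, 0.0, -0.001, 0.0, 0.0, 8.1, -1]]
end [ 0.5003 -0.2
[... 28229 characters left out ...]
0, 0.0, -0.0, -1], [0.008, 0.0, -0.044, 0.1, 0.0, -0.0, -1], [0.007, 0.0, -0.043, 0.0, 0.0, -0.0, -1], [0.008, 0.0, -0.044, 0.1, 0.0, -0.0, -1], [0.007, 0.0, -0.043, 0.0, 0.0, -0.0, -1], [0.008, 0.0, -0.044, 0.1, 0.0, -0.0, -1], [0.007, -0.0, -0.043, 0.0, 0.0, -0.0, -1], [0.008, -0.0, -0.044, 0.1, 0.0, -0.0, -1], [0.007, -0.0, -0.043, 0.0, 0.0, -0.0, -1], [0.008, -0.0, -0.044, 0.1, 0.0, -0.0, -1]]
[[0.007, -0.0, -0.043, 0.0, 0.0, -0.0, -1], [0.008, -0.0, -0.044, 0.1, 0.0, -0.0, -1], [0.007, -0.001, -0.043, 0.0, 0.0, -0.0, -1]]
end [-55.6386 -82.0121  99.7672] [ 0.846 -0.371  0.153 -0.351]
[[0.0, 0.014, 0.014, 0.0, 0.0, -0.0, -1]]
end [-55.6386 -82.0121  99.7474] [ 0.846 -0.371  0.153 -0.351]
```

View pics/c3.png

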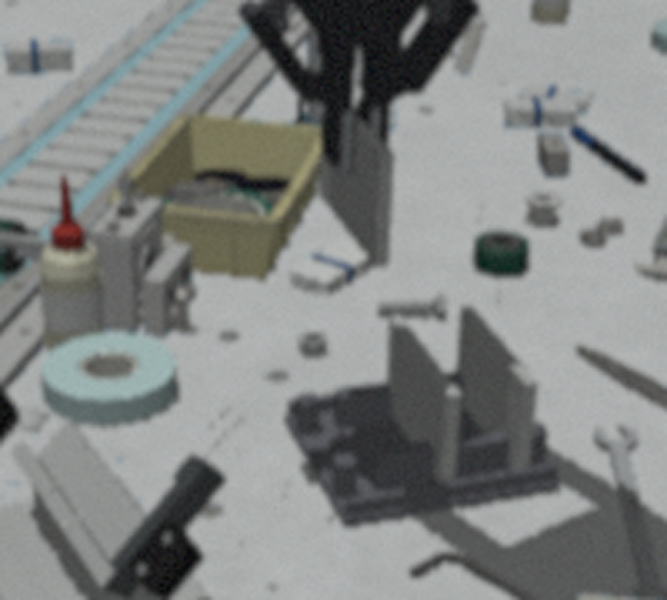

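The crop shows the panel lifted at (355,190) and both blanks still standing. My `nest()` helper mixed mm and m, so I'll fix it. The yaw turn isn't affected and can go ahead.

Call:
drive_tool(
  plan=[
    [0.001,-0.001,0,0,0,8.1,-1],
    [0.001,-0.001,0,0,0,8.1,-1],
    [0.001,-0.001,0,0,0,8.1,-1],
    [0.001,-0.001,0,0,0,8.1,-1],
    [0.001,-0.001,0,0,0,8.1,-1],
    [0.001,-0.002,0,0,0,8.1,-1],
    [0,-0.002,0,0,0,8.1,-1],
    [0,-0.002,0,0,0,8.1,-1],
    [0,-0.002,0,0,0,8.1,-1],
    [0,-0.001,0,0,0,8.1,-1],
  ],
)

```text
t: 5.5
tcp_pos: [0.5141, -0.2966, 0.2037]
tool_rot: [0.937, 0.349, -0.001, -0.002]
force: [-0.2, -0.3, -2.1]
finger_gap: 0.083
gripper_force: 58.4
```

Call:
drive_tool(
  plan=[
    [-0.001,-0.001,0,0,0,8.1,-1],
    [-0.001,-0.001,0,0,0,8.1,-1],
    [-0.001,-0.001,0,0,0,8.1,-1],
    [-0.001,-0.001,0,0,0,8.1,-1],
    [-0.001,-0.001,0,0,0,8.1,-1],
    [-0.001,-0.001,0,0,0,8.1,-1],
    [-0.002,-0.001,0,0,0,8.1,-1],
    [-0.002,0,0,0,0,8.1,-1],
    [-0.001,0,0,0,0,8.1,-1],
    [-0.002,0,0,0,0,7.5,-1],
  ],
)

```text
t: 6.5
tcp_pos: [0.5004, -0.2902, 0.2038]
tool_rot: [0.941, -0.338, -0.002, -0.001]
force: [0.1, 0.7, -2.8]
finger_gap: 0.079
gripper_force: 58.4
```

```bash
sed -i 's/NR@np.array(\[x,y,z\])/NR@np.array([x,y,z])\/1000/' h.py; python3 - <<'E'
from h import *
s=manip.sense();print(s['tcp_pos'],s['tool_rot'],s['q'].round(2),s['t'])
plan([(nest(22,2,48+75),TN)],-1)
E
```

```text
[ 0.50036384 -0.29016452  0.20384143] [ 9.41049937e-01 -3.38258475e-01 -2.34130586e-03 -8.59087562e-04] [-0.72  0.52  1.59 -0.    1.04  1.54] 6.5
[[0.004, -0.018, 0.012, 7.5, 0.6, 1.2, -1], [0.004, -0.016, 0.014, 7.5, 0.5, 1.2, -1], [0.003, -0.015, 0.016, 7.5, 0.6, 1.2, -1], [0.003, -0.012, 0.018, 7.5, 0.5, 1.2, -1], [0.002, -0.01, 0.019, 7.5, 0.6, 1.2, -1], [0.002, -0.007, 0.02, 7.4, 0.5, 1.3, -1]]
end [ 0.5874 -0.2231  0.1335] [ 0.846 -0.371  0.153 -0.35 ]
```

Call:
drive_tool(
  plan=[
    [0.004,-0.018,0.012,7.5,0.6,1.2,-1],
    [0.004,-0.016,0.014,7.5,0.5,1.2,-1],
    [0.003,-0.015,0.016,7.5,0.6,1.2,-1],
    [0.003,-0.012,0.018,7.5,0.5,1.2,-1],
    [0.002,-0.01,0.019,7.5,0.6,1.2,-1],
    [0.002,-0.007,0.02,7.4,0.5,1.3,-1],
    [0,0,0,0,0,0,-1],
    [0,0,0,0,0,0,-1],
    [0,0,0,0,0,0,-1],
  ],
)

```text
t: 7.4
tcp_pos: [0.5886, -0.2239, 0.1365]
tool_rot: [0.848, -0.367, 0.154, -0.349]
force: [0.3, 0.2, -1.7]
finger_gap: 0.084
gripper_force: 59.1
```

```bash
cat >> h.py <<'E'
def rel():
    s=manip.sense();p=(s['tcp_pos']-NO)@NR*1000;w=np.degrees((Ro.from_matrix(TN).inv()*Ro.from_quat(s['tool_rot'])).as_rotvec())
    print('t',s['t'],'tcp in nest mm',p.round(1),'rot err tool deg',w.round(1),'F nest',(s['force']@NR).round(1),'q',s['q'].round(2)); return s
E
python3 - <<'E'
from h import *
np.set_printoptions(precision=2,suppress=True)
s=rel(); im=snap('side','side3')['image'][:,:,::-1]; snap('top','top3')
cv2.imwrite('pics/c4.png',cv2.resize(im[160:340,130:330],(667,600),interpolation=cv2.INTER_CUBIC))
W=world(load('side3')).reshape(-1,3);q=(W-NO)@NR*1000
t=(s['tcp_pos']-NO)@NR*1000
k=q[(abs(q[:,1]-t[1])<14)&(abs(q[:,0]-t[0])<65)&(q[:,2]<t[2]-15)&(q[:,2]>t[2]-60)]
print(len(k),'x',np.percentile(k[:,0],[0,1,50,99,100]),'z',np.percentile(k[:,2],[0,1,50,99]),'y',np.percentile(k[:,1],[1,50,99]))
f=k[abs(k[:,1]-np.median(k[:,1]))<4];print(np.linalg.lstsq(np.c_[np.ones(len(f)),f[:,0]-t[0],f[:,2]-t[2]],f[:,1],rcond=None)[0])
# re-fit nest in this view
a=q[(abs(q[:,1]+4)<2.5)&(q[:,2]>5)&(q[:,2]<24)&(q[:,0]>-25)&(q[:,0]<75)]
print('bp',len(a),np.linalg.lstsq(np.c_[np.ones(len(a)),a[:,0],a[:,2]-14],a[:,1],rcond=None)[0])
E
```

```text
t 7.4 tcp in nest mm [ 23.2   4.  125.3] rot err tool deg [-0.1 -0.1 -0.5] F nest [ 0.1 -1.  -1.4] q [-0.88  0.74  1.71  0.97  1.03  0.84]
726 x [-29.12 -27.53  14.26  72.01  74.97] z [ 74.84  75.46  92.68 109.8 ] y [0.04 6.98 9.03]
[7.44 0.01 0.01]
bp 344 [-4.01  0.    0.01]
```

View pics/c4.png

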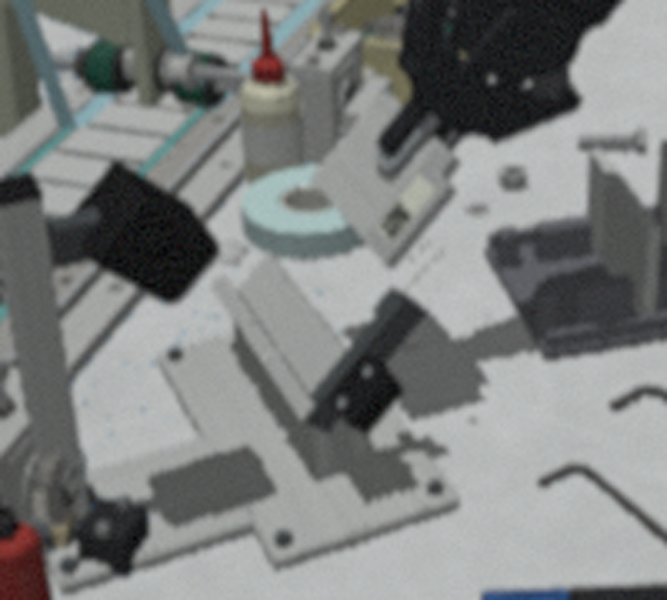

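The crop shows the panel tipped label up, with the label at about (410,205). It is clear of the key at (345,360) and the reader at (150,220). Now lowering along the slope.

Call:
drive_tool(
  plan=[
    [0,0.001,0.015,0,0,0.5,-1],
    [0,0,0.02,0,0,0,-1],
    [0,0,0.015,0,0,0,-1],
    [0,0,0.01,0,0,0,-1],
    [0,0,0.005,0,0,0,-1],
    [0,0,0,0,0,0,-1],
    [0,0,0,0,0,0,-1],
  ],
)

```text
t: 8.2
tcp_pos: [0.6218, -0.1931, 0.0894]
tool_rot: [0.846, -0.371, 0.153, -0.351]
force: [-0.1, -0.9, -2.4]
finger_gap: 0.081
gripper_force: 59.2
```

```bash
python3 - <<'E'
from h import *
np.set_printoptions(precision=2,suppress=True)
s=rel(); snap('side','side4')
q=(world(load('side4')).reshape(-1,3)-NO)@NR*1000
t=(s['tcp_pos']-NO)@NR*1000
k=q[(abs(q[:,1]-7)<6)&(abs(q[:,0]-t[0])<65)&(q[:,2]<t[2]-15)&(q[:,2]>5)]
print(len(k),'x',np.percentile(k[:,0],[0,1,99,100]),'z',np.percentile(k[:,2],[0,1,50,99]),'y',np.percentile(k[:,1],[1,50,99]))
f=k[abs(k[:,1]-np.median(k[:,1]))<4];print(np.linalg.lstsq(np.c_[np.ones(len(f)),f[:,0]-t[0],f[:,2]-5],f[:,1],rcond=None)[0])
E
```

```text
t 8.2 tcp in nest mm [23.1  2.8 60. ] rot err tool deg [-0.  -0.1  0.1] F nest [ 0.6 -2.2 -1.2] q [-0.8   0.82  1.7   1.06  0.95  0.81]
678 x [-29.35 -27.54  71.71  74.24] z [ 9.3  10.19 27.32 44.46] y [1.64 5.69 7.74]
[ 5.52 -0.    0.01]
```

Call:
drive_tool(
  plan=[
    [0,0,0.005,0,0,0,-1],
    [0,0,0.003,0,0,0,-1],
    [0,0,0.001,0,0,0,-1],
    [0,0,0,0,0,0,-1],
    [0,0,0,0,0,0,-1],
  ],
)

```text
t: 8.75
tcp_pos: [0.6264, -0.1887, 0.0831]
tool_rot: [0.846, -0.371, 0.153, -0.351]
force: [-0.1, -0.8, -2.7]
finger_gap: 0.082
gripper_force: 59.2
```

Call:
drive_tool(
  plan=[
    [0,0,0.001,0,0,0,-1],
    [0,0,0,0,0,0,-1],
    [0,0,0,0,0,0,-1],
  ],
)

```text
t: 9.05
tcp_pos: [0.6269, -0.1882, 0.0824]
tool_rot: [0.846, -0.371, 0.153, -0.351]
force: [-0.1, -0.0, -1.8]
finger_gap: 0.081
gripper_force: 59.2
```

```bash
python3 -c "
from h import *
rel()"
```

```text
t 9.05 tcp in nest mm [23.   2.8 50. ] rot err tool deg [-0.  -0.1  0.1] F nest [-0.1 -1.4 -1.2] q [-0.79  0.84  1.69  1.07  0.94  0.8 ]
```

Call:
drive_tool(
  plan=[
    [0,0,0.001,0,0,0,-1],
    [0,0,0,0,0,0,-1],
    [0,0,0,0,0,0,-1],
  ],
)

```text
t: 9.35
tcp_pos: [0.6275, -0.1879, 0.0818]
tool_rot: [0.846, -0.371, 0.153, -0.351]
force: [-1.6, -0.7, -1.2]
finger_gap: 0.081
gripper_force: 59.6
```

Call:
drive_tool(
  plan=[
    [0,0,0.001,0,0,0,-1],
    [0,0,0,0,0,0,-1],
    [0,0,0,0,0,0,-1],
  ],
)

```text
t: 9.65
tcp_pos: [0.6277, -0.1879, 0.0817]
tool_rot: [0.846, -0.371, 0.153, -0.351]
force: [-5.4, -3.6, 3.9]
finger_gap: 0.081
gripper_force: 60.6
```

```bash
python3 -c "
from h import *
rel()"
```

```text
t 9.65 tcp in nest mm [23.3  2.8 49. ] rot err tool deg [-0.  -0.   0.1] F nest [-1.  -1.8  7.3] q [-0.79  0.84  1.69  1.07  0.93  0.8 ]
```

Call:
drive_tool(
  plan=[
    [-0.003,0,0,0,0,0,-1],
    [-0.004,0,0,0,0,0,-1],
    [-0.004,0,0,0,0,0,-1],
    [-0.002,0,0,0,0,0,-1],
    [0,0,0,0,0,0,-1],
    [0,0,0,0,0,0,-1],
  ],
)

```text
t: 10.25
tcp_pos: [0.6203, -0.1801, 0.0819]
tool_rot: [0.846, -0.372, 0.155, -0.35]
force: [-1.8, -5.1, 2.2]
finger_gap: 0.083
gripper_force: 60.3
```

```bash
python3 -c "
from h import *
rel()"
```

```text
t 10.25 tcp in nest mm [12.5  3.  49.3] rot err tool deg [-0.   0.2  0.1] F nest [ 2.5 -1.8  4.9] q [-0.78  0.83  1.72  1.09  0.92  0.77]
```

Call:
drive_tool(
  plan=[
    [-0.002,0,0,0,0,0,-1],
    [-0.002,0,0,0,0,0,-1],
    [-0.001,0,0,0,0,0,-1],
    [0,0,0,0,0,0,-1],
    [0,0,0,0,0,0,-1],
  ],
)

```text
t: 10.75
tcp_pos: [0.6171, -0.1768, 0.082]
tool_rot: [0.846, -0.372, 0.155, -0.35]
force: [-1.2, -5.6, 2.6]
finger_gap: 0.083
gripper_force: 60.3
```

```bash
python3 -c "
from h import *
rel()"
```

```text
t 10.75 tcp in nest mm [ 7.9  3.  49.4] rot err tool deg [-0.   0.3  0.1] F nest [ 3.3 -1.5  5.2] q [-0.78  0.83  1.73  1.1   0.91  0.76]
```

Call:
drive_tool(
  plan=[
    [-0.002,0,0,0,0,0,-1],
    [-0.002,0,0,0,0,0,-1],
    [0,0,0,0,0,0,-1],
    [0,0,0,0,0,0,-1],
  ],
)

```text
t: 11.15
tcp_pos: [0.6152, -0.1747, 0.0821]
tool_rot: [0.846, -0.372, 0.156, -0.349]
force: [-0.3, -6.2, 2.1]
finger_gap: 0.081
gripper_force: 60.2
```

```bash
python3 -c "
from h import *
rel()"
```

```text
t 11.15 tcp in nest mm [ 5.   3.  49.5] rot err tool deg [-0.   0.4  0.1] F nest [ 4.3 -1.6  4.6] q [-0.78  0.83  1.74  1.11  0.91  0.75]
```

Call:
drive_tool(
  plan=[
    [-0.002,0,0,0,0,0,-1],
    [-0.001,0,0,0,0,0,-1],
    [0,0,0,0,0,0,-1],
    [0,0,0,0,0,0,-1],
  ],
)

```text
t: 11.55
tcp_pos: [0.6136, -0.1732, 0.0822]
tool_rot: [0.846, -0.373, 0.157, -0.349]
force: [0.7, -6.4, 1.7]
finger_gap: 0.081
gripper_force: 60.2
```

```bash
python3 -c "
from h import *
rel()"
```

```text
t 11.55 tcp in nest mm [ 2.9  3.  49.6] rot err tool deg [-0.   0.5  0. ] F nest [ 5.2 -1.5  3.9] q [-0.78  0.82  1.75  1.11  0.91  0.74]
```

Call:
drive_tool(
  plan=[
    [-0.002,0,0,0,0,0,-1],
    [-0.001,0,0,0,0,0,-1],
    [0,0,0,0,0,0,-1],
    [0,0,0,0,0,0,-1],
  ],
)

```text
t: 11.95
tcp_pos: [0.612, -0.1714, 0.0823]
tool_rot: [0.846, -0.373, 0.157, -0.348]
force: [0.8, -6.3, 1.3]
finger_gap: 0.08
gripper_force: 60.1
```

```bash
python3 -c "
from h import *
rel()"
```

```text
t 11.95 tcp in nest mm [ 0.5  3.  49.7] rot err tool deg [-0.1  0.6  0. ] F nest [ 5.2 -1.6  3.5] q [-0.78  0.82  1.76  1.12  0.9   0.74]
```

Call:
drive_tool(
  plan=[
    [-0.002,0,0,0,0,0,-1],
    [0,0,0,0,0,0,-1],
    [0,0,0,0,0,0,-1],
  ],
)

```text
t: 12.25
tcp_pos: [0.6115, -0.1711, 0.0824]
tool_rot: [0.845, -0.373, 0.159, -0.348]
force: [3.9, -8.2, -0.0]
finger_gap: 0.08
gripper_force: 59.7
```

```bash
python3 - <<'E'
from h import *
np.set_printoptions(precision=2,suppress=True)
s=rel(); im=snap('side','side5')['image'][:,:,::-1]; snap('top','top5')
cv2.imwrite('pics/c5.png',cv2.resize(im[180:340,170:330],(600,600),interpolation=cv2.INTER_CUBIC))
q=(world(load('side5')).reshape(-1,3)-NO)@NR*1000
k=q[(abs(q[:,1]-5)<6)&(abs(q[:,0])<75)&(q[:,2]<38)&(q[:,2]>5)]
print(len(k),'x',np.percentile(k[:,0],[0,1,50,99,100]),'y',np.percentile(k[:,1],[1,50,99]))
f=k[abs(k[:,1]-np.median(k[:,1]))<4];print(np.linalg.lstsq(np.c_[np.ones(len(f)),f[:,0],f[:,2]-5],f[:,1],rcond=None)[0])
E
```

```text
t 12.25 tcp in nest mm [-0.1  3.  49.8] rot err tool deg [-0.1  0.7  0. ] F nest [ 8.7 -1.9  1.9] q [-0.78  0.82  1.76  1.12  0.9   0.73]
790 x [-74.78 -74.16 -17.63  48.43  50.86] y [3.93 6.3  9.89]
[ 6.04 -0.02  0.01]
```

View pics/c5.png

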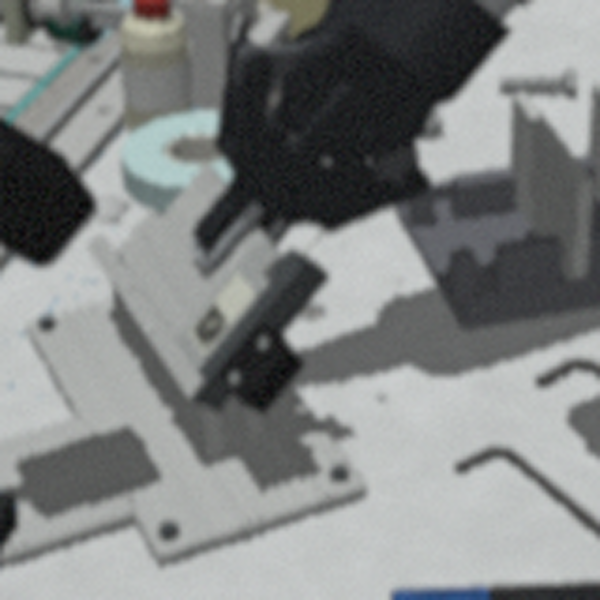

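The crop shows the panel in the channel with its notched end up against the cheek and the label at (225,305) beside it. I'll push a little more to make sure it is at the stop.

Call:
drive_tool(
  plan=[
    [-0.002,0,0.001,0,0,0,-1],
    [0,0,0,0,-0.5,0,-1],
    [0,0,0,0,0,0,-1],
    [0,0,0,0,0,0,-1],
  ],
)

```text
t: 12.75
tcp_pos: [0.6117, -0.171, 0.0823]
tool_rot: [0.846, -0.372, 0.157, -0.348]
force: [3.8, -10.8, 2.6]
finger_gap: 0.086
gripper_force: 60.1
```

```bash
python3 -c "
from h import *
rel()"
```

```text
t 12.75 tcp in nest mm [-0.   3.1 49.6] rot err tool deg [-0.1  0.5 -0. ] F nest [10.5 -1.4  5.1] q [-0.78  0.82  1.76  1.11  0.9   0.74]
```

Call:
drive_tool(
  plan=[
    [-0.002,0,0,0,0,0,-1],
    [0,0,0,0,0,0,-1],
    [0,0,0,0,0,0,-1],
    [0,0,0,0,0,0,-1],
  ],
)

```text
t: 13.15
tcp_pos: [0.6115, -0.171, 0.0823]
tool_rot: [0.846, -0.373, 0.158, -0.348]
force: [7.1, -12.9, 1.5]
finger_gap: 0.084
gripper_force: 59.9
```

```bash
python3 -c "
from h import *
np.set_printoptions(precision=2,suppress=True)
s=rel(); snap('side','side6')
for n in('side3','side5','side6'):
    q=(world(load(n)).reshape(-1,3)-NO)@NR*1000
    for lo,hi in((6,16),(26,36)) if n!='side3' else ((81,91),(101,111)):
        k=q[(abs(q[:,1]-5.5)<4)&(q[:,0]>20)&(q[:,0]<90)&(q[:,2]<hi)&(q[:,2]>lo)]; print(n,lo,len(k),np.percentile(k[:,0],[90,97,100]),np.median(k[:,1]))
"
```

```text
t 13.15 tcp in nest mm [-0.1  3.1 49.8] rot err tool deg [-0.1  0.7 -0. ] F nest [14.3 -1.4  3.6] q [-0.78  0.82  1.76  1.12  0.9   0.73]
side3 81 93 [67.07 71.74 74.97] 6.79766294223248
side3 101 86 [67.25 71.74 72.21] 7.428949375070792
side5 6 52 [47.42 49.14 49.74] 5.740603119135169
side5 26 52 [47.44 49.29 50.36] 5.939945202522663
side6 6 52 [47.82 49.23 51.4 ] 5.825352705864013
side6 26 53 [46.4  48.92 49.17] 6.0938142301495155
```

The panel is at a hard stop: the tool stays at nest x ≈ 0 while the push rises to 14 N. In the camera the panel's open end is at nest x ≈ 49–50 mm, which is home; 8 mm short would read about 57. Handing in while still holding.

```bash
python3 -c "
from h import *
print(manip.sign_off()); rel()"
```

```text
the job is handed in; nothing more can be done
None
the job is handed in; nothing more can be done
```

I handed in the job with the notched panel still gripped at about 60 N, label up and hard against the cheek by force and camera; I couldn't read the switch itself, and the result wasn't reported back. Both plain panels were left standing in the rack.

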